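# Pack and snap shut the instrument transport box

## Robot

A 7-joint arm with a two-finger parallel gripper is mounted at the origin on the work surface. World frame = base frame: x ahead of the robot, y to its left, z up, the work surface at z = 0. Lengths are in m, angles in rad, forces in N, time in s.
With the tool pointing down it reaches from about 0.425 to 1.025 m from the base axis. Payload 3.6 kg.
Tool frame: the origin (TCP) lies midway between the tips of the shut fingers; the grasp point (between the pads) lies 19 mm behind it (pinch_z is the distance from the TCP to the grasp point, in m); z points along the fingers, y is the line along which they close (so a half turn about z gives the same grasp; the last joint's range is limited). The gripper opens to 85 mm and grips with 20 to 120 N. Pads are 22 mm wide; open, the fingers measure 114 mm over their backs; the gripper's body (76 mm by 85 mm) begins 54 mm behind the grasp point. The pads swing forward as they close: fully open they stand 13 mm farther back than shut.
Start: joints at [1.222, 0.591, 0.048, 1.609, -0.033, 0.943, -0.034], TCP at [0.183, -0.701, 0.231] pointing down, gripper open.
Joint ranges: [-2.69, 2.69], [-0.47, 2.24], [-1.27, 1.36], [0.19, 2.51], [-1.53, 4.68], [0.08, 2.07], [-3.09, 3.09]. Speed limits (rad/s): [2.57, 2.57, 3.14, 3.14, 3.14, 3.14, 3.14].

## Interface

Orientations are given as a unit quaternion [w, x, y, z].
In Python, from rig import state, capture, camera_info, job_done, pinch_z gives the robot as it stands.
- The arm moves only by the shell command python3 -m jog 'ROWS' [OPENING]. ROWS is JSON, a list of rows, each a list of 2 entries, a list of its own where there are three numbers: the shift along the tool's x, y, z in m, then the turn about the tool's z in degrees. In form: [[[dx, dy, dz], twist], ...]. A call has 1 to 8 rows; each row shifts and turns the commanded pose from where the row before left it, along the tool's axes as they then stand; what a row does not reach is not made up. A row lasts 1/8 s, in which the tool goes at most 62.5 mm and 10.7 degrees, less where a joint would pass 70% of its speed; a pose out of reach is approached as far as the arm can. A call is refused whole if a number of a shift passes 0.0625 or a number of a turn 10.7, either way. A call with a gripper value outside its range is refused whole. OPENING is the opening, from 0 (shut) to 1 (fully open), set as the call begins (- or left out, the last holds). The fingers move at their own pace and stop on an object; the grip force is fixed at half the most. Time passes only in rows, so rows that do not move let the fingers close. It gives the time, the measured TCP pose, the force, the opening and the grip force at its end, in the units of the state.
- state(): the state, without advancing time (a new reading comes with each control period).
- capture(name): name is "side" or "top" or "wrist"; returns the picture (480x640x3 uint8, red, green, blue); there is no depth.
- camera_info(name): a dict with "fx", "fy", "cx", "cy" (pixels), "R" (3x3) and "t" (3): a world point X has camera coordinates R X + t. Camera axes: x right, y down, z forward; pixel columns grow to the right and rows downward; lengths in m; the calibration is good to about 2 mm. A picture is of the moment at which its call begins: read the wrist's pose just before it. camera_info takes no time and is no camera call; for the wrist camera it gives the pose at the moment of the call.
- job_done(): hands the job in; it is judged then, once.
The state is a dict: "time": time; "joint_positions": joint angles; "qvel": joint speeds; "joint_efforts": joint torques, N m; "eef_pos": TCP position; "eef_rot": TCP orientation; "force": force on the tool from outside, world axes, zero at the start; "torque": the same for the moment, N m; "finger_gap": finger opening in m; "finger_force": force on a finger pad.
Only numpy, scipy, OpenCV 4.12 (cv2) and the standard library are available. Lean on these libraries where they do the work, as an engineer would, in place of code of your own. Each camera call takes 0.05 s, during which the arm holds its last target. There are 200 camera calls.

## Task

Pack the transport box for the trip to the treatment room: stack the red-banded and the yellow-banded cassette, in either order, squarely on the green-banded cassette that already lies on the box's base, then put the clear cover over the column and press it down until the clips at both ends snap over its rim and it sits fully home. Keep pressing after the snap: finish with the hand still on the cover, pushing it down firmly, and leave the bottle, the glasses and the bowl where they are.

Things in the scene. Friction and masses are not known exactly. Their poses are not given: they have to be found in the camera images.
- box_base: base of the transport box, fixed on the table: white slab 184 mm long (its x axis), 112 mm wide (y), 18 mm high; origin at the centre of its underside, on the table. The cover's rim comes to rest on the slab's top, 18 mm up. At each end in x stands an upright orange spring clip, 40 mm wide (y), 45 mm tall.
- box_floor (a point): centre of the grey raised floor on the base, at its top, 25 mm above the table: 144 x 71 mm at the top, tapering out to 151 x 78 mm at its foot, 18 mm up, leading the cover on. The cassettes lie on it lengthwise (along x), between two end lips 50 mm wide (y) whose inner faces are 141 mm apart, outer faces 151 mm, tapered above, tops 45 mm above the table.
- cassette_green_mid (a point): closed steel instrument cassette with two green bands across it, a plain flat box 130 mm long (its x axis), 55 mm wide (y), 26 mm high, about 0.2 kg; the point is its centre, 13 mm above its underside. It starts on the base's floor (the point is then 38 mm above the table), lying along the base.
- cassette_red_mid (a point): closed steel instrument cassette with two red bands across it, a plain flat box 130 mm long (its x axis), 55 mm wide (y), 26 mm high, about 0.2 kg; the point is its centre, 13 mm above its underside. It starts flat on the table at the left.
- cassette_yellow_mid (a point): closed steel instrument cassette with two yellow bands across it, a plain flat box 130 mm long (its x axis), 55 mm wide (y), 26 mm high, about 0.2 kg; the point is its centre, 13 mm above its underside. It starts flat on the table at the left.
- cover_grip (a point): point in the white grip ridge on the cover's flat top: ridge 14 mm thick (x), 70 mm long (y, across the cover), 30 mm high; the point is on the cover's centre line, 10 mm below the ridge's top, 20 mm above the flat top, 118 mm above the rim's underside. With the cover seated fully home it is 136 mm above the table, over the base's centre.
- cover_rim (a point): centre of the cover's open underside, level with the rim's underside. The cover, about 0.26 kg, is a deep clear lid 162 x 90 mm outside, 156 x 84 mm and 95 mm high inside; its white rim measures 184 mm (x) by 106 mm (y), 5 mm thick. It starts upright on the table, rim down; fits the base either way round.
- clip_a (a joint): outward bend, rad, of the clip at the base's +x end: 0 upright, 0.5 at most. Its hook's tip, 27 mm above the table, reaches 5 mm over the rim's edge, with an 18 mm high ramp above it. The rim, pressed down, bends both clips out by 0.2 to 0.3 against a push growing to 12 to 18 N in all; some 10 mm above the seat it drops off, and near 5 mm the hooks snap back over the rim to 0 and draw it down.
- clip_b (a joint): the same for the clip at the base's -x end
- pump_bottle: clear disinfectant pump bottle, 64 mm across, 188 mm tall, standing at the right, loose; origin at the centre of its underside; leave it alone
- glasses: black-framed clear safety glasses, 140 x 155 mm, 45 mm high, lying open beyond the work, loose; origin on the table between the hinges; leave them alone
- steel_bowl: small steel bowl, 84 mm across, 38 mm high, beyond the work, loose; origin at the centre of its underside; leave it alone

How it is judged:
By the outcome, as a careful person would: the job done as asked, in the order asked, and still so for the second after the job is handed in, while the arm keeps its last pose, push and grip.
It also fails if it takes over 67 s, if anything falls off the work surface, if the arm or the gripper's body presses on something with over 40 N, if the wrist force passes 120 N, or if a joint passes its speed limit or range.

## Working session

There is one attempt and no reset: what is moved stays moved. The work goes in short steps, Python scripts to look and compute and a shell command to move; the robot and the scene stay as the last step left them, time stands still between calls to the robot, and variables do not carry over. Pictures are saved under pics/ and viewed, at most 10 in all, crops included, and the job is handed in when it is done.

```bash
ls; mkdir -p pics; python3 - <<'E'
from rig import *
import cv2,numpy as np
s=state();print(s['time'],s['eef_pos'],s['eef_rot'],s['finger_gap'],pinch_z)
for n in ['side','top','wrist']:
    c=camera_info(n);print(n,c)
    cv2.imwrite(f'pics/{n}0.png',capture(n)[:,:,::-1])
a=cv2.imread('pics/side0.png');b=cv2.imread('pics/top0.png')
E
```

```text
pics
0.0 [ 0.18319987 -0.70059493  0.23012865] [-1.12227516e-03  9.91829854e-01  1.27562658e-01 -2.21355626e-04] 0.08516308834224891 0.0187
side {'fx': 526.3119565452669, 'fy': 526.3119565452669, 'cx': 317.0481458890991, 'cy': 234.41918359200432, 'R': array([[-0.94410357, -0.32959262,  0.00609572],
       [-0.24829357,  0.69881937, -0.67082172],
       [ 0.21683808, -0.63483871, -0.74159359]]), 't': array([0.51123163, 0.28584572, 0.9830607 ])}
top {'fx': 562.7225899474888, 'fy': 562.7225899474888, 'cx': 313.5569703844342, 'cy': 230.05628176048728, 'R': array([[ 0.00820578, -0.99992337,  0.00926905],
       [-0.9803297 , -0.00987224, -0.19711982],
       [ 0.19719622, -0.00746921, -0.98033559]]), 't': array([-0.09796687,  0.60165223,  1.15093913])}
wrist {'fx': 388.1560081138961, 'fy': 388.1560081138961, 'cx': 319.1296629162096, 'cy': 240.99204273569165, 'R': array([[ 0.25373394, -0.96726958, -0.00294213],
       [-0.92994223, -0.24477685,  0.27439339],
       [-0.26613255, -0.0668869 , -0.96161302]]), 't': array([-0.72243537, -0.03735026,  0.37934921])}
```

View pics/top0.png

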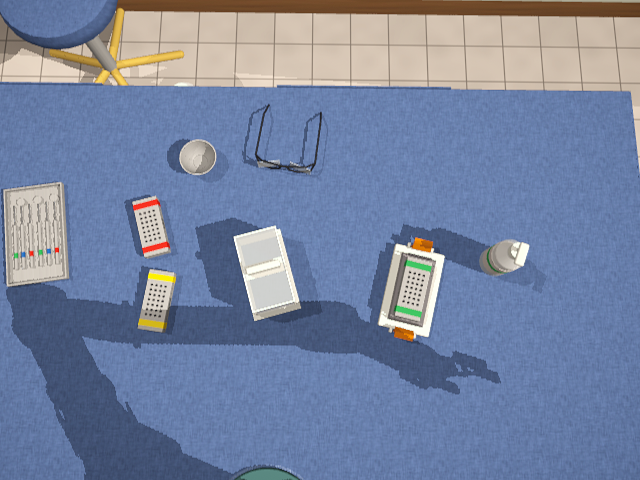

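View pics/side0.png

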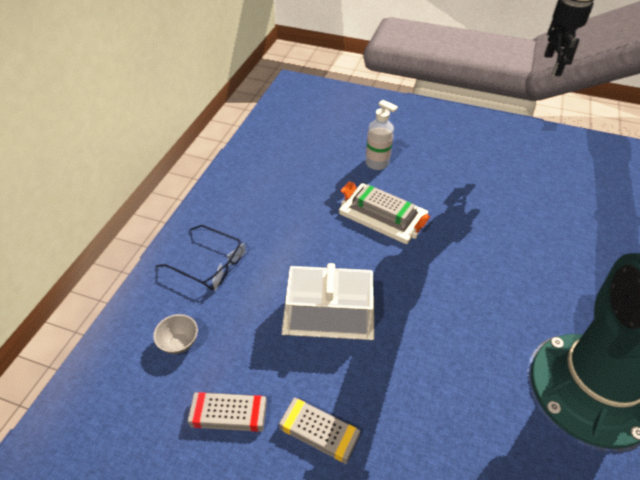

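The top view shows the red cassette at (151,226), yellow at (157,300), cover at (267,272), base at (411,288) with its clips at (423,245) and (404,334), and the bowl at (198,157). The side view agrees with this. Next I'll measure them.

```bash
cat > h.py <<'E'
from rig import *
import cv2,numpy as np
from scipy.spatial.transform import Rotation as Ro
def cast(ci,uv,z):
    uv=np.atleast_2d(np.array(uv,float));R,t=ci['R'],ci['t'];C=-R.T@t
    d=np.c_[(uv[:,0]-ci['cx'])/ci['fx'],(uv[:,1]-ci['cy'])/ci['fy'],np.ones(len(uv))]@R
    return C+d*((z-C[2])/d[:,2])[:,None]
def proj(ci,P):
    c=np.atleast_2d(P)@ci['R'].T+ci['t'];return np.c_[ci['fx']*c[:,0]/c[:,2]+ci['cx'],ci['fy']*c[:,1]/c[:,2]+ci['cy']]
def mask(im,col,smin=110,vmin=70):
    h=cv2.cvtColor(im,cv2.COLOR_RGB2HSV).astype(int);H,S,V=h[...,0],h[...,1],h[...,2]
    lo,hi={'red':(-6,5),'orange':(6,17),'yellow':(20,34),'green':(45,85)}[col]
    H=np.where(H>170,H-180,H);return ((H>=lo)&(H<=hi)&(S>smin)&(V>vmin)).astype(np.uint8)
def blobs(m,n=2):
    c,_=cv2.findContours(m,cv2.RETR_EXTERNAL,cv2.CHAIN_APPROX_NONE)
    return sorted(c,key=cv2.contourArea)[::-1][:n]
def rect(ci,cs,z):
    "min area rect of contours cast on plane z: centre, (long, short), yaw deg of long axis"
    P=np.vstack([cast(ci,c[:,0],z)[:,:2] for c in cs])
    (x,y),(w,h),a=cv2.minAreaRect((P*1000).astype(np.float32))
    if w<h:w,h,a=h,w,a+90
    return np.round([x,y,w,h,(a+90)%180-90],1)
def go(x,y,z,yaw):
    "tool shift (tool axes) and twist to bring TCP to x,y,z (m) with tool x at yaw deg (mod 180)"
    s=state();q=s['eef_rot'];R=Ro.from_quat([q[1],q[2],q[3],q[0]]).as_matrix()
    cur=np.degrees(np.arctan2(R[1,0],R[0,0]));d=(yaw-cur+90)%180-90
    print('shift mm',np.round(1000*R.T@(np.array([x,y,z])-s['eef_pos']),1),'twist',round(-d,1),'yaw',round(cur,1),'tilt',np.round(R[:2,2],3),'j7',round(s['joint_positions'][6],2),'t',round(s['time'],2))
E
python3 - <<'E'
from h import *
ci=camera_info('top');im=cv2.imread('pics/top0.png')[:,:,::-1].copy()
for c,z in [('red',.026),('yellow',.026),('green',.051),('orange',.045)]:
    bs=blobs(mask(im,c),4);print(c,[cv2.contourArea(b) for b in bs])
    bs=[b for b in bs if (cv2.contourArea(b)>80)and 100<b[:,0,0].mean()<460 and b[:,0,1].mean()>180][:2]
    print(rect(ci,bs,z),[rect(ci,[b],z) for b in bs])
g=im.copy();h=cv2.cvtColor(im,cv2.COLOR_RGB2HSV)
m=((h[...,1]<60)&(h[...,2]>100)).astype(np.uint8);m[:,:220]=0;m[:200]=0;m[:,460:]=0;
for b in blobs(m,3):print('white',rect(ci,[b],.005),rect(ci,[b],.018),rect(ci,[b],.098))
cv2.imwrite('pics/a.png',cv2.resize(im[200:350,100:460,::-1],None,fx=2.2,fy=2.2,interpolation=3))
E
```

```text
red [121.0, 114.5, 13.5, 11.5]
[614.5 267.2 116.8  58.9  15.9] [array([568.4, 254.1,  59.3,  16.7, -78.3]), array([664.4, 281.5,  58.6,  15.5, -77.6])]
yellow [882.5, 291.0, 148.5, 129.0]
[451.9 243.9 112.9  60.8  -7.9] [array([402.5, 250.7,  60.8,  13.6,  82.9]), array([501. , 237. ,  60.4,  13.2,  82.8])]
green [116.5, 109.0, 11.0, 8.0]
[ 480.8 -304.2  111.8   57.3  -13.8] [array([ 432.5, -292.5,   57.1,   11.7,   75.5]), array([ 529.6, -316.1,   57.3,   12.1,   77.4])]
orange [6313.0, 172.5, 172.0, 0.0]
[ 481.6 -305.6  219.2   44.   -13.3] [array([ 385.1, -282.7,   44. ,   20.8,   76.6]), array([ 575.9, -327.9,   43.8,   25.4,   76.2])]
white [ 482.7 -309.7  205.8  115.4  -13.4] [ 481.4 -307.3  203.7  114.2  -13.4] [ 473.8 -292.8  190.4  106.7  -13.4]
white [519.   11.  196.5 107.   15.8] [517.4  10.  194.4 105.9  15.8] [507.4   3.9 181.8  99.   15.8]
white [ 593.1 -318.9    0.     0.     0. ] [ 590.7 -316.5    0.     0.     0. ] [ 576.  -301.3    0.     0.     0. ]
```

View pics/a.png

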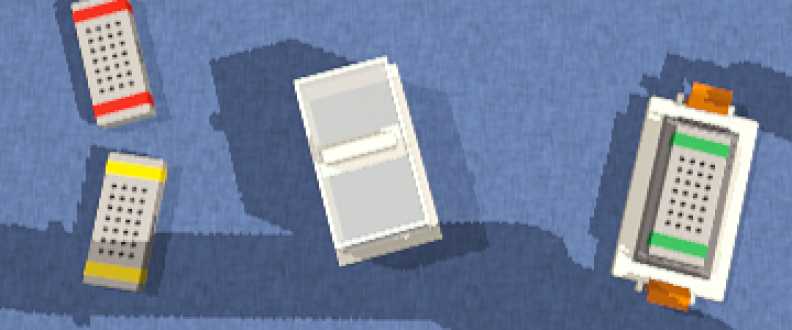

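The crop confirms the masks: each cassette shows two bands, and the cover's ridge is at its middle. I'll head over the base on the way to the yellow cassette and look from there.

```bash
python3 -m jog '[[[0.0485,-0.0385,0],0],[[0.0485,-0.0385,0],0],[[0.0485,-0.0385,0],0],[[0.0485,-0.0385,0],0],[[0.0485,-0.0385,0],0],[[0.0485,-0.0385,0],0],[[0.0485,-0.0385,0],0],[[0.0485,-0.0385,0],0]]' 1
python3 -m jog '[[[0,0,0],10],[[0,0,0],10],[[0,0,0],8],[[0,0,0],0]]'
python3 - <<'E'
from h import *
go(.452,.244,.15,-7.7)
ci=camera_info('wrist');im=capture('wrist');cv2.imwrite('pics/w1.png',im[:,:,::-1])
for c,z in [('green',.051),('orange',.045)]:
    bs=[b for b in blobs(mask(im,c),4) if cv2.contourArea(b)>150][:2]
    print(c,rect(ci,bs,z),[rect(ci,[b],z) for b in bs])
E
```

```text
time: 1.15
eef_pos: [0.4818, -0.3036, 0.2313]
eef_rot: [0.0, 0.992, 0.127, 0.0]
force: [0.1, -0.9, 0.1]
finger_gap: 0.0855
finger_force: 0.0
time: 1.65
eef_pos: [0.4808, -0.305, 0.2311]
eef_rot: [0.0, 0.993, -0.115, -0.0]
force: [-0.5, -0.4, 0.2]
finger_gap: 0.0855
finger_force: 0.0
shift mm [-153.6 -527.8   81.1] twist -5.5 yaw -13.2 tilt [-0.001 -0.   ] j7 -1.25 t 1.65
green [ 479.7 -304.3  112.4   54.4  -14.1] [array([ 528.3, -316.5,   54.4,   12.3,   75.9]), array([ 431.1, -292.5,   53.3,   12.2,   76.8])]
orange [ 481.9 -307.   216.8   39.6  -13.6] [array([ 575.9, -329.7,   39.7,   23. ,   76.8]), array([ 389.9, -285.3,   38.5,   27.5,   76.8])]
```

View pics/w1.png

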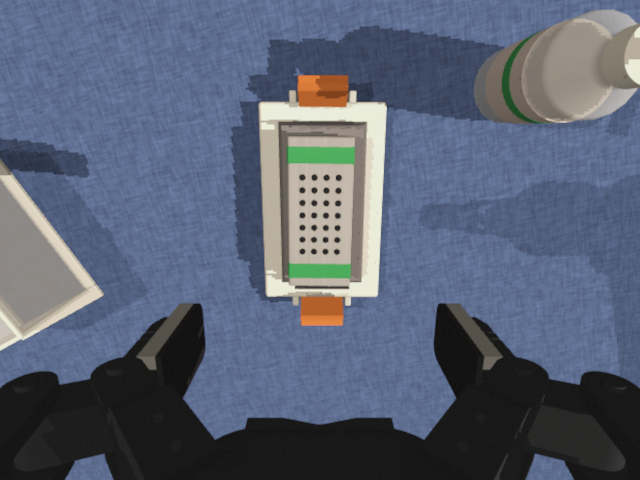

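The wrist view shows the green cassette at about (320,210) in its slab, with slab corners at (260,102), (386,103), (379,297) and (266,296). Now I'll move to the yellow cassette.

```bash
python3 - <<'E'
from h import *
ci=camera_info('wrist');P=cast(ci,[(260,102),(386,103),(379,297),(266,296)],.018)*1000
print(P.mean(0).round(1),[np.linalg.norm(P[i]-P[i-1]).round(1) for i in range(4)])
E
python3 -m jog '[[[-0.017,-0.0586,0],0],[[-0.017,-0.0586,0],0],[[-0.017,-0.0586,0],0],[[-0.017,-0.0586,0],0],[[-0.017,-0.0586,0],0],[[-0.017,-0.0586,0],0],[[-0.017,-0.0586,0],0],[[-0.017,-0.0586,0],0]]'
python3 -m jog '[[[-0.017,-0.0586,0],0],[[0,0,0],-5.5],[[0,0,0],0]]'
python3 - <<'E'
from h import *
ci=camera_info('wrist');im=capture('wrist');cv2.imwrite('pics/w2.png',im[:,:,::-1])
for c,z in [('yellow',.026),('red',.026)]:
    bs=[b for b in blobs(mask(im,c),4) if cv2.contourArea(b)>150][:2]
    print(c,rect(ci,bs,z),[rect(ci,[b],z) for b in bs])
    if c=='yellow':
        x,y=np.mean([rect(ci,[b],z)[:2] for b in bs],0)/1000;yaw=rect(ci,bs,z)[4];print(x,y,yaw);go(x,y,0.0,yaw)
E
```

```text
[ 480.3 -307.7   18. ] [np.float64(181.9), np.float64(109.0), np.float64(182.1), np.float64(112.3)]
time: 2.7
eef_pos: [0.4566, 0.184, 0.2316]
eef_rot: [-0.0, 0.993, -0.115, 0.0]
force: [1.0, -0.6, 0.8]
finger_gap: 0.0856
finger_force: 0.0
time: 3.08
eef_pos: [0.4534, 0.2437, 0.2311]
eef_rot: [0.0, 0.998, -0.067, -0.0]
force: [0.7, 0.7, -0.1]
finger_gap: 0.0858
finger_force: 0.0
yellow [451.8 248.7 113.   55.   -7.8] [array([501.3, 241.7,  54.6,  12.9,  82.3]), array([402.3, 255.4,  55. ,  13. ,  82.3])]
0.45180000000000003 0.24855000000000002 -7.8
shift mm [ -2.6  -5.8 231.2] twist -0.1 yaw -7.9 tilt [-0. -0.] j7 -2.32 t 3.12
red [567.  258.4  55.4  13.6 -73.9] [array([567. , 258.4,  55.4,  13.6, -73.9])]
```

```bash
python3 -m jog '[[[-0.0026,-0.0058,0.055],0],[[0,0,0.06],0],[[0,0,0.055],0],[[0,0,0.035],0],[[0,0,0.015],0],[[0,0,0.006],0],[[0,0,0.003],0]]'
python3 -m jog '[[[0,0,0],0],[[0,0,0],0],[[0,0,0],0],[[0,0,0],0]]' 0
```

```text
time: 4.0
eef_pos: [0.4528, 0.2494, 0.0031]
eef_rot: [-0.001, 0.998, -0.069, 0.001]
force: [-0.4, 0.1, 0.8]
finger_gap: 0.0855
finger_force: 0.0
time: 4.5
eef_pos: [0.4524, 0.2495, 0.0035]
eef_rot: [-0.0, 0.998, -0.068, 0.001]
force: [0.2, -0.9, 5.8]
finger_gap: 0.054
finger_force: 64.0
```

```bash
python3 -m jog '[[[0,0,-0.02],0],[[0,0,-0.05],0],[[0,0,-0.055],0],[[0,0,-0.055],0],[[0.0114,0.0605,0],0],[[0.0114,0.0605,0],0],[[0.0114,0.0605,0],0],[[0.0114,0.0605,0],0]]'
python3 -m jog '[[[0.0114,0.0605,0],0],[[0.0114,0.0605,0],0],[[0.0114,0.0605,0],0],[[0.0114,0.0605,0],0],[[0.0114,0.0605,0],0],[[0,0,0],5.8],[[0,0,0],0],[[0,0,0],0]]'
python3 -c "
from h import *
go(.4797,-.3043,.0555,-13.7)"
```

```text
time: 5.5
eef_pos: [0.4637, 0.0015, 0.1829]
eef_rot: [-0.0, 0.998, -0.068, 0.001]
force: [0.7, -0.8, -1.7]
finger_gap: 0.0535
finger_force: 64.1
time: 6.5
eef_pos: [0.4792, -0.3025, 0.1823]
eef_rot: [-0.0, 0.993, -0.117, -0.0]
force: [-0.2, 0.6, -0.6]
finger_gap: 0.0539
finger_force: 64.1
shift mm [  1.    1.7 126.8] twist 0.3 yaw -13.4 tilt [-0.     0.001] j7 -1.31 t 6.5
```

```bash
python3 -m jog '[[[0.0015,0.0017,0.04],0.3],[[0,0,0.04],0],[[0,0,0.03],0],[[0,0,0.01],0],[[0,0,0.004],0],[[0,0,0],0],[[0,0,0],0]]'
python3 -c "
from h import *
go(.4797,-.3043,.0545,-13.7)"
```

```text
time: 7.38
eef_pos: [0.4811, -0.3065, 0.0594]
eef_rot: [0.0, 0.993, -0.121, 0.001]
force: [-0.4, 0.8, -1.6]
finger_gap: 0.0539
finger_force: 64.1
shift mm [-1.9 -1.8  4.9] twist -0.2 yaw -13.9 tilt [ 0.002 -0.001] j7 -1.32 t 7.38
```

```bash
python3 -m jog '[[[-0.0013,-0.0018,0.002],0],[[0,0,0.002],0],[[0,0,0.001],0],[[0,0,0],0]]'
```

```text
time: 7.88
eef_pos: [0.4795, -0.3038, 0.0545]
eef_rot: [-0.0, 0.993, -0.121, -0.0]
force: [-2.1, 1.6, 9.7]
finger_gap: 0.0536
finger_force: 65.5
```

```bash
python3 -m jog '[[[0,0,0],0],[[0,0,0],0],[[0,0,-0.02],0],[[0,0,-0.05],0],[[0,0,-0.06],0],[[0,0,-0.045],0],[[0,0,0],0]]' 1
python3 - <<'E'
from h import *
ci=camera_info('wrist');im=capture('wrist');cv2.imwrite('pics/w3.png',im[:,:,::-1])
for c,z in [('yellow',.077),('green',.051),('orange',.045)]:
    bs=[b for b in blobs(mask(im,c),4) if cv2.contourArea(b)>80][:2]
    print(c,rect(ci,bs,z),[rect(ci,[b],z) for b in bs])
go(.616,.268,.231,14)
E
```

```text
time: 8.75
eef_pos: [0.482, -0.3056, 0.2322]
eef_rot: [0.002, 0.993, -0.121, 0.004]
force: [-0.2, 0.3, -0.6]
finger_gap: 0.0854
finger_force: 0.0
yellow [ 478.9 -303.1  113.3   55.3  -14. ] [array([ 527.4, -315.2,   55.4,   13.4,   76.1]), array([ 430.4, -291.1,   55.1,   13.2,   76. ])]
green [ 549.7 -474.6   57.4   17.5  -10.1] [array([ 549.7, -474.6,   57.4,   17.5,  -10.1])]
orange [ 481.6 -306.8  216.7   39.9  -13.4] [array([ 575.8, -329.3,   39.9,   22.6,   76.1]), array([ 388.7, -285. ,   39.4,   25.5,   76. ])]
shift mm [  -6.4 -588.4   -1.7] twist -28.0 yaw -14.0 tilt [ 0.003 -0.002] j7 -1.32 t 8.8
```

View pics/w3.png

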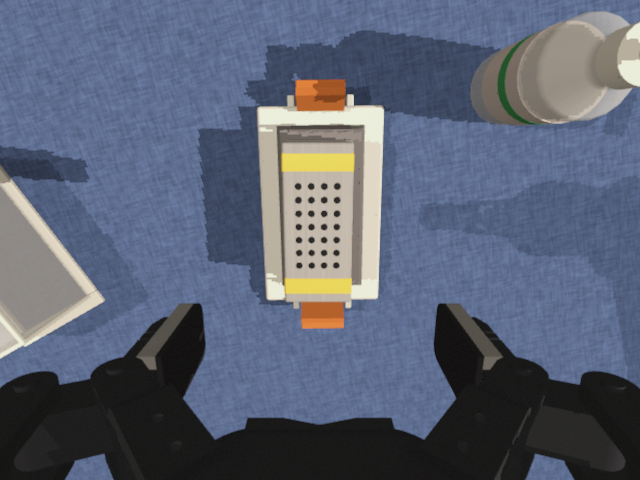

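The yellow cassette sits squarely on the green one at about (318,222), with all the green hidden. Next is the red.

```bash
python3 -m jog '[[[-0.0006,-0.0588,0],0],[[-0.0006,-0.0588,0],0],[[-0.0006,-0.0588,0],0],[[-0.0006,-0.0588,0],0],[[-0.0006,-0.0588,0],0],[[-0.0006,-0.0588,0],0],[[-0.0006,-0.0588,0],0],[[-0.0006,-0.0588,0],0]]'
python3 -m jog '[[[-0.0006,-0.0588,0],0],[[-0.0006,-0.0588,0],0],[[0,0,0],-9.5],[[0,0,0],-9.5],[[0,0,0],-9],[[0,0,0],0],[[0,0,0],0]]'
python3 - <<'E'
from h import *
ci=camera_info('wrist');im=capture('wrist');cv2.imwrite('pics/w4.png',im[:,:,::-1])
z=.026
bs=[b for b in blobs(mask(im,'red'),4) if cv2.contourArea(b)>150][:2]
r=[rect(ci,[b],z) for b in bs];R=rect(ci,bs,z);print(R,r)
x,y=np.mean(r,0)[:2]/1000;go(x,y,0.003,R[4])
E
```

```text
time: 9.8
eef_pos: [0.5872, 0.1551, 0.226]
eef_rot: [0.001, 0.993, -0.121, -0.002]
force: [1.3, -0.5, 0.0]
finger_gap: 0.0856
finger_force: 0.0
time: 10.68
eef_pos: [0.6148, 0.2677, 0.2269]
eef_rot: [0.0, 0.993, 0.121, -0.001]
force: [-0.3, -0.4, -0.1]
finger_gap: 0.0853
finger_force: 0.0
[615.2 272.4 113.7  55.   16.1] [array([663.1, 286.1,  55. ,  13.5, -73.4]), array([567.2, 258.5,  55. ,  13.8, -73.9])]
shift mm [  1.7  -4.4 224.3] twist -2.1 yaw 14.0 tilt [-0.001 -0.001] j7 -1.92 t 10.72
```

```bash
python3 -m jog '[[[0.0017,-0.0044,0.055],-2.1],[[0,0,0.055],0],[[0,0,0.055],0],[[0,0,0.035],0],[[0,0,0.015],0],[[0,0,0.006],0],[[0,0,0.003],0]]'
python3 -m jog '[[[0,0,0],0],[[0,0,0],0],[[0,0,0],0],[[0,0,0],0]]' 0
python3 -c "
from h import *
go(.6152,.2723,.003,16.1)"
```

```text
time: 11.6
eef_pos: [0.617, 0.2733, 0.0054]
eef_rot: [-0.0, 0.99, 0.14, 0.001]
force: [-0.7, -0.6, 0.9]
finger_gap: 0.0853
finger_force: 0.0
time: 12.1
eef_pos: [0.617, 0.273, 0.0059]
eef_rot: [-0.0, 0.99, 0.14, 0.001]
force: [-0.3, -0.1, 5.3]
finger_gap: 0.0538
finger_force: 66.3
shift mm [-2.   0.2  2.9] twist 0.0 yaw 16.1 tilt [0.002 0.001] j7 -1.96 t 12.1
```

```bash
python3 -m jog '[[[0,0,-0.03],0],[[0,0,-0.055],0],[[0,0,-0.055],0],[[0,0,-0.055],0],[[-0.029,0.0517,0],0],[[-0.029,0.0517,0],0],[[-0.029,0.0517,0],0],[[-0.029,0.0517,0],0]]'
python3 -m jog '[[[-0.029,0.0517,0],0],[[-0.029,0.0517,0],0],[[-0.029,0.0517,0],0],[[-0.029,0.0517,0],0],[[-0.029,0.0517,0],0],[[-0.029,0.0517,0],0]]'
python3 -m jog '[[[0,0,0],10],[[0,0,0],10],[[0,0,0],9.8],[[0,0,0.05],0],[[0,0,0.03],0],[[0,0,0],0],[[0,0,0],0]]'
python3 -c "
from h import *
go(.4812,-.3042,.0829,-13.7)"
```

```text
time: 13.1
eef_pos: [0.5607, 0.0399, 0.1991]
eef_rot: [0.0, 0.99, 0.141, -0.0]
force: [1.2, -0.6, -3.3]
finger_gap: 0.0535
finger_force: 65.2
time: 13.85
eef_pos: [0.4801, -0.3059, 0.1991]
eef_rot: [-0.0, 0.99, 0.141, -0.0]
force: [1.0, -0.3, -2.4]
finger_gap: 0.0537
finger_force: 65.2
time: 14.72
eef_pos: [0.4818, -0.3048, 0.1201]
eef_rot: [0.0, 0.993, -0.119, 0.001]
force: [0.8, -0.6, -2.8]
finger_gap: 0.0538
finger_force: 65.2
shift mm [-0.8 -0.4 37.2] twist 0.1 yaw -13.6 tilt [ 0.001 -0.001] j7 -1.35 t 14.72
```

```bash
python3 -m jog '[[[-0.0004,-0.0002,0.02],0],[[0,0,0.01],0],[[0,0,0.003],0],[[0,0,0],0]]'
python3 -c "
from h import *
go(.4812,-.3042,.0829,-13.7)"
```

```text
time: 15.22
eef_pos: [0.4812, -0.3044, 0.0868]
eef_rot: [0.0, 0.993, -0.119, 0.0]
force: [0.2, -0.5, -1.8]
finger_gap: 0.0535
finger_force: 65.3
shift mm [-0.1 -0.2  3.9] twist 0.1 yaw -13.6 tilt [ 0.001 -0.   ] j7 -1.36 t 15.22
```

```bash
python3 -m jog '[[[0,0,0.002],0],[[0,0,0.0015],0],[[0,0,0],0],[[0,0,0],0]]'
python3 -m jog '[[[0,0,0],0],[[0,0,0],0],[[0,0,-0.02],0],[[0,0,-0.05],0],[[0,0,-0.06],0],[[0,0,-0.03],0],[[0,0,0],0],[[0,0,0],0]]' 1
python3 - <<'E'
from h import *
ci=camera_info('wrist');im=capture('wrist');cv2.imwrite('pics/w5.png',im[:,:,::-1])
for c,z in [('red',.103),('orange',.045)]:
    bs=[b for b in blobs(mask(im,c),4) if cv2.contourArea(b)>80][:2]
    print(c,rect(ci,bs,z),[rect(ci,[b],z) for b in bs])
ci=camera_info('top');im=capture('top')
h=cv2.cvtColor(im,cv2.COLOR_RGB2HSV)
m=((h[...,1]<60)&(h[...,2]>100)).astype(np.uint8);m[:,:220]=0;m[:200]=0;m[:,330:]=0;
for b in blobs(m,1):print('white',rect(ci,[b],.005),rect(ci,[b],.098))
m=((h[...,1]<30)&(h[...,2]>225)).astype(np.uint8);m[:,:220]=0;m[:200]=0;m[:,330:]=0
for b in blobs(m,4):print('ridge?',rect(ci,[b],.128),cv2.contourArea(b))
go(.507,.004,.23,105.8)
E
```

```text
time: 15.72
eef_pos: [0.4811, -0.3043, 0.0829]
eef_rot: [0.0, 0.993, -0.119, 0.0]
force: [0.2, -0.6, -1.5]
finger_gap: 0.0539
finger_force: 65.4
time: 16.73
eef_pos: [0.4802, -0.3038, 0.2421]
eef_rot: [-0.0, 0.993, -0.119, -0.001]
force: [-0.7, -0.9, -0.7]
finger_gap: 0.0856
finger_force: 0.0
red [ 478.9 -303.2  113.6   55.   -13.4] [array([ 527.6, -314.9,   55. ,   13.3,   76.4]), array([ 430.2, -291.3,   54.3,   13.5,   76.4])]
orange [ 481.4 -307.1  216.8   39.5  -13.3] [array([ 576. , -329.5,   39.5,   22.2,   76.4]), array([ 382.1, -283.6,   39.4,   12.7,   76.4])]
white [519.   11.  196.5 107.4  15.7] [507.4   3.9 181.8  99.3  15.7]
ridge? [483.1  -4.2 132.9  94.5  15.8] 2498.0
ridge? [555.4  21.2  85.   64.5 -74.2] 294.0
ridge? [594.4  -5.5   0.    0.    0. ] 0.0
ridge? [594.4 -11.6   0.    0.    0. ] 0.0
shift mm [ -46.1 -305.3   11.6] twist 60.6 yaw -13.6 tilt [-0.003  0.002] j7 -1.34 t 16.82
```

View pics/w5.png

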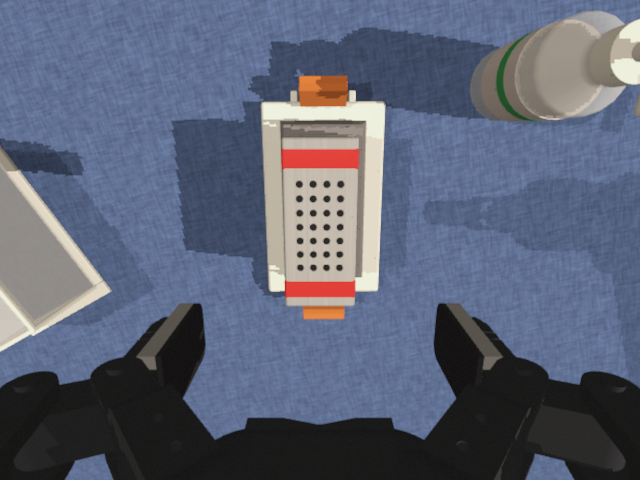

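The red cassette sits squarely on top at about (320,220). I'll measure the slab from this pose, then go to the cover.

```bash
python3 - <<'E'
from h import *
def slab(ci,im,seed):
    h=cv2.cvtColor(im,cv2.COLOR_RGB2HSV);m=((h[...,1]<75)&(h[...,2]>90)).astype(np.uint8)
    o=mask(im,'red',120);m[o>0]=1
    m=cv2.morphologyEx(m,cv2.MORPH_OPEN,np.ones((9,9)))
    for b in blobs(m,6):
        if cv2.pointPolygonTest(b,seed,False)>=0: print(rect(ci,[b],.018),cv2.boundingRect(b))
slab(camera_info('wrist'),cv2.imread('pics/w5.png')[:,:,::-1].copy(),(272,200))
ci=camera_info('wrist');P=cast(ci,[(262,102),(384,102),(378,290),(270,291)],.018)*1000
print(P.round(1).tolist(),P.mean(0).round(1),[np.linalg.norm(P[i]-P[i-1]).round(1) for i in range(4)])
E
python3 -m jog '[[[-0.0092,-0.061,0],0],[[-0.0092,-0.061,0],0],[[-0.0092,-0.061,0],0],[[-0.0092,-0.061,0],0],[[-0.0092,-0.061,0],0],[[0,0,0],10.1],[[0,0,0],10.1],[[0,0,0],10.1]]'
python3 -m jog '[[[0,0,0],10.1],[[0,0,0],10.1],[[0,0,0],10.1],[[0,0,0],0],[[0,0,0],0]]'
python3 - <<'E'
from h import *
im=capture('wrist');cv2.imwrite('pics/w6.png',im[:,:,::-1]);go(.507,.004,.12,105.8)
E
```

```text
[ 478.9 -306.1  190.5  112.5  -13.4] (260, 98, 126, 199)
[[581.1, -275.0, 18.0], [555.6, -380.3, 18.0], [379.6, -340.1, 18.0], [404.4, -233.0, 18.0]] [ 480.1 -307.1   18. ] [np.float64(181.6), np.float64(108.4), np.float64(180.5), np.float64(110.0)]
time: 17.82
eef_pos: [0.5072, 0.0033, 0.2413]
eef_rot: [0.001, 0.926, -0.377, -0.001]
force: [-0.7, -0.7, -0.3]
finger_gap: 0.0856
finger_force: 0.0
time: 18.45
eef_pos: [0.5077, 0.0031, 0.2421]
eef_rot: [0.001, 0.798, -0.602, -0.001]
force: [0.6, 0.1, 0.8]
finger_gap: 0.0854
finger_force: 0.0
shift mm [ -1.1   0.4 122.2] twist 0.1 yaw -74.1 tilt [-0.001 -0.   ] j7 -2.9 t 18.5
```

View pics/w6.png

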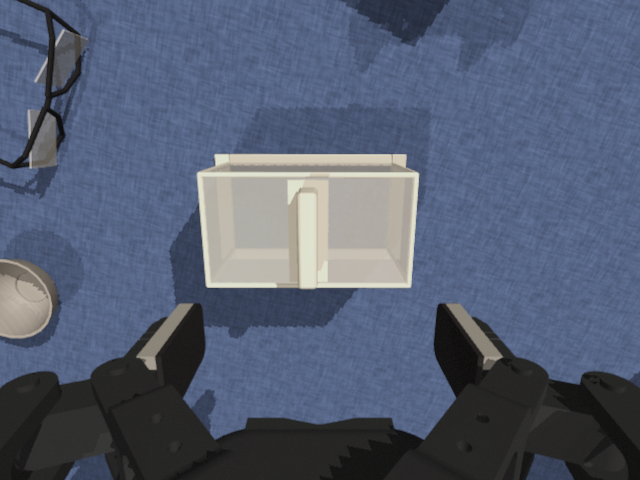

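The cover's flat top has corners at (198,174), (418,173), (412,287) and (206,287). The ridge top spans columns 298–316 and rows 189–288.

```bash
python3 - <<'E'
from h import *
ci=camera_info('wrist')
for q,z in [([(198,174),(418,173),(412,287),(206,287)],.098),([(298,190),(316,190),(316,287),(300,287)],.128),]:
    P=cast(ci,q,z)*1000
    print(P.mean(0).round(1),[np.linalg.norm(P[i]-P[i-1]).round(1) for i in range(4)],np.degrees(np.arctan2(*(P[1]-P[0])[[1,0]])),np.degrees(np.arctan2(*(P[2]-P[3])[[1,0]])))
    go(*(P.mean(0)[:2]/1000),.100,105.8)
P=cast(ci,[(216,154),(406,154)],.005)*1000;print(np.linalg.norm(P[0]-P[1]),np.degrees(np.arctan2(*(P[1]-P[0])[[1,0]])))
E
```

```text
[512.7  11.6  98. ] [np.float64(89.1), np.float64(161.1), np.float64(89.9), np.float64(163.9)] -163.83849411716858 -164.13447160030904
shift mm [ -6.9  -7.1 142.2] twist 0.1 yaw -74.1 tilt [-0.001 -0.   ] j7 -2.9 t 18.5
[513.3   9.3 128. ] [np.float64(69.3), np.float64(11.9), np.float64(69.3), np.float64(11.4)] -164.10166413534486 -164.13447160030898
shift mm [ -4.5  -7.1 142.2] twist 0.1 yaw -74.1 tilt [-0.001 -0.   ] j7 -2.9 t 18.5
181.74860446156123 -164.09060713717597
```

```bash
python3 -m jog '[[[-0.0057,-0.0071,0.045],-0.1],[[0,0,0.045],0],[[0,0,0.035],0],[[0,0,0.01],0],[[0,0,0.005],0],[[0,0,0],0]]'
python3 -m jog '[[[0,0,0],0],[[0,0,0],0],[[0,0,0],0],[[0,0,0],0],[[0,0,0],0],[[0,0,0],0]]' 0
python3 -c "
from h import *
go(.513,.0105,.100,-74)"
```

```text
time: 19.25
eef_pos: [0.5142, 0.0104, 0.1036]
eef_rot: [-0.001, 0.798, -0.603, 0.001]
force: [-0.7, -0.7, 0.2]
finger_gap: 0.0853
finger_force: 0.0
time: 20.0
eef_pos: [0.5138, 0.0105, 0.1031]
eef_rot: [-0.0, 0.798, -0.603, 0.0]
force: [-0.5, 0.2, 5.0]
finger_gap: 0.013
finger_force: 59.7
shift mm [-0.2  0.7  3.1] twist -0.1 yaw -74.1 tilt [0.001 0.   ] j7 -2.88 t 20.0
```

```bash
python3 -m jog '[[[0,0,-0.02],0],[[0,0,-0.04],0],[[0,0,-0.05],0],[[0,0,-0.037],0],[[0,0,0],0]]'
python3 -m jog '[[[0.0494,0.01975,0],0],[[0.0494,0.01975,0],0],[[0.0494,0.01975,0],0],[[0.0494,0.01975,0],0],[[0.0494,0.01975,0],0],[[0.0494,0.01975,0],0]]'
python3 -m jog '[[[0,0,0],9.8],[[0,0,0],9.8],[[0,0,0],9.7],[[0,0,0],0],[[0,0,0],0]]'
python3 - <<'E'
from h import *
go(.481,-.307,.2231,-103.4)
im=capture('wrist');cv2.imwrite('pics/w7.png',im[:,:,::-1])
im=capture('top');cv2.imwrite('pics/t7.png',im[:,:,::-1])
cv2.imwrite('pics/v7.png',np.vstack([cv2.imread('pics/w7.png')[60:320],cv2.resize(im[200:370,320:520,::-1],(640,544)) [:340]]))
E
```

```text
time: 20.62
eef_pos: [0.515, 0.0105, 0.252]
eef_rot: [-0.002, 0.798, -0.603, 0.002]
force: [0.1, -0.2, -2.6]
finger_gap: 0.0131
finger_force: 58.9
time: 21.38
eef_pos: [0.4787, -0.3077, 0.2472]
eef_rot: [0.0, 0.798, -0.603, -0.002]
force: [0.8, 0.2, -1.5]
finger_gap: 0.013
finger_force: 58.8
time: 22.0
eef_pos: [0.4798, -0.3065, 0.2485]
eef_rot: [-0.001, -0.621, 0.784, 0.001]
force: [-0.2, 0.0, -1.6]
finger_gap: 0.013
finger_force: 58.8
shift mm [ 0.2 -1.4 25.4] twist 0.1 yaw -103.3 tilt [-0.002  0.001] j7 -2.7 t 22.0
```

View pics/v7.png

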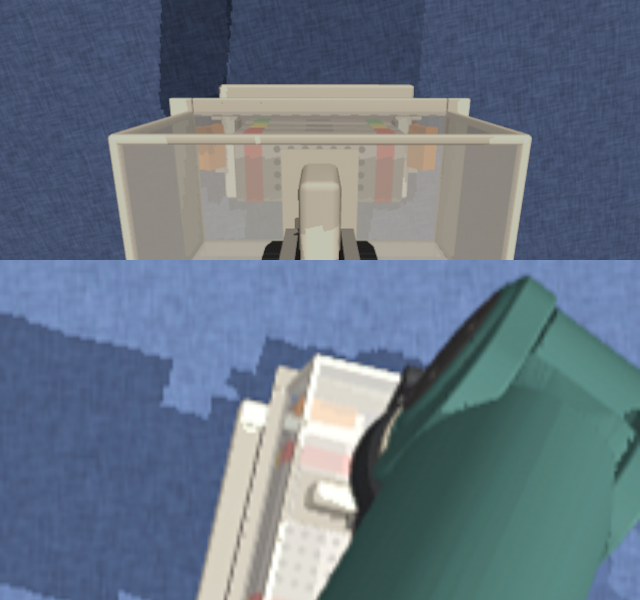

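In the wrist view, the cover's far rim runs from (170,158) to (469,158). The slab's far edge runs from (220,146) to (413,146). I'll compare the two by casting rays.

```bash
python3 - <<'E'
from h import *
ci=camera_info('wrist');s=state();q=s['eef_rot'];R=Ro.from_quat([q[1],q[2],q[3],q[0]]).as_matrix()
g=cv2.imread('pics/w7.png',0)
for c in (190,300,440):
    d=np.diff(cv2.GaussianBlur(g,(1,5),0)[130:175,c].astype(int));print(c,[(130+i,int(v)) for i,v in enumerate(d) if abs(v)>12])
for r in (149,162):
    d=np.diff(g[r,150:490].astype(int));print(r,[(150+i,int(v)) for i,v in enumerate(d) if abs(v)>25])
def f(q,z):
    P=cast(ci,q,z)-s['eef_pos'];L=(P@R)*1000;print(L.round(1).tolist(),'mid',L.mean(0).round(1))
f([(170,158),(469,158)],s['eef_pos'][2]-.0981)
f([(220.5,145.5),(413,145.5)],.018)
E
```

```text
190 [(155, 13), (156, 33), (157, 41), (158, 25)]
300 [(142, 20), (143, 39), (144, 36), (145, 17)]
440 [(156, 23), (157, 34), (158, 25)]
149 [(218, 33), (219, 54), (220, 33), (413, -74)]
162 [(168, 81), (169, 53), (190, -29), (192, 41), (446, -29), (469, -70), (470, -28)]
[[52.5, -89.2, 98.0], [52.6, 92.5, 98.2]] mid [52.6  1.6 98.1]
[[55.1, -90.7, 231.1], [55.2, 89.4, 231.3]] mid [ 55.2  -0.7 231.2]
```

```bash
python3 -m jog '[[[0.0003,-0.002,0.02],0],[[0,0,0.03],0],[[0,0,0.02],0],[[0,0,0.012],0],[[0,0,0.004],0],[[0,0,0],0],[[0,0,0],0]]'
python3 - <<'E'
from h import *
go(.481,-.307,.1211,-103.4)
im=capture('wrist');cv2.imwrite('pics/w8.png',im[:,:,::-1])
E
```

```text
time: 22.98
eef_pos: [0.4829, -0.3082, 0.1646]
eef_rot: [0.0, -0.62, 0.785, -0.001]
force: [0.3, 0.2, -1.0]
finger_gap: 0.0129
finger_force: 58.8
shift mm [-0.7  2.2 43.5] twist -0.0 yaw -103.4 tilt [ 0.001 -0.001] j7 -2.65 t 22.98
```

View pics/w8.png

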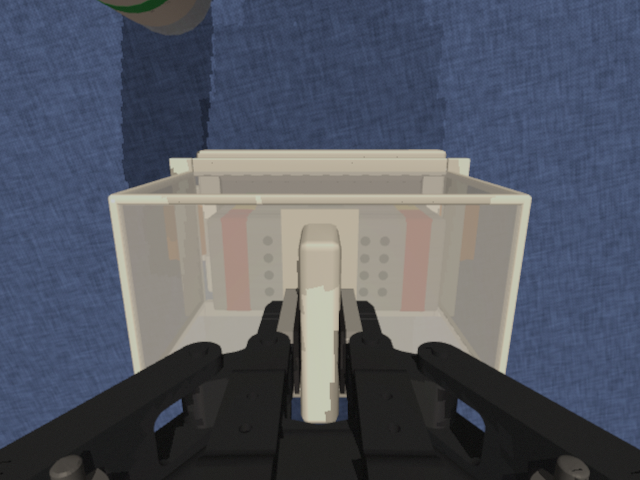

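The far rim spans columns 169–470 at row 158, and the slab edge spans 198–446 at row 150. The sideways offset needs one more calculation.

```bash
python3 - <<'E'
from h import *
ci=camera_info('wrist');s=state();q=s['eef_rot'];R=Ro.from_quat([q[1],q[2],q[3],q[0]]).as_matrix()
g=cv2.imread('pics/w8.png',0)
for c in (185,220,300,430,455):
    d=np.diff(cv2.GaussianBlur(g,(1,5),0)[140:170,c].astype(int));print(c,[(140+i,int(v)) for i,v in enumerate(d) if abs(v)>12])
for r in (154,162,164):
    d=np.diff(g[r,150:490].astype(int));print(r,[(150+i,int(v)) for i,v in enumerate(d) if abs(v)>20])
def f(q,z):
    P=cast(ci,q,z)-s['eef_pos'];L=(P@R)*1000;print(L.round(1).tolist(),'mid',L.mean(0).round(1))
f([(169,157.5),(470,157.5)],s['eef_pos'][2]-.0981)
f([(197.5,150.5),(446,150.5)],.018)
E
```

```text
185 [(155, 15), (156, 35), (157, 47), (158, 33)]
220 [(147, 13), (148, 30), (149, 35), (150, 25)]
300 [(147, 15), (148, 32), (149, 37), (150, 26)]
430 [(147, 18), (148, 34), (149, 34), (150, 19)]
455 [(156, 25), (157, 33), (158, 21)]
154 [(195, 23), (196, 57), (197, 38), (445, -45), (446, -27)]
162 [(168, 86), (169, 54), (190, -26), (192, 34), (446, -32), (447, 24), (469, -64), (470, -22)]
164 [(168, 77), (169, 55), (192, 25), (446, -32), (447, 35), (468, -22), (469, -68)]
[[52.9, -89.9, 98.3], [53.0, 93.0, 98.0]] mid [52.9  1.6 98.1]
[[54.7, -87.0, 146.7], [54.8, 93.6, 146.5]] mid [ 54.7   3.3 146.6]
```

```bash
python3 -m jog '[[[-0.0006,0.0018,0],0],[[0,0,0.006],0],[[0,0,0.004],0],[[0,0,0],0],[[0,0,0],0]]'
python3 - <<'E'
from h import *
go(.481,-.307,.1211,-103.4)
ci=camera_info('wrist');s=state();q=s['eef_rot'];R=Ro.from_quat([q[1],q[2],q[3],q[0]]).as_matrix()
im=capture('wrist');g=cv2.cvtColor(im,cv2.COLOR_RGB2GRAY)
for r in range(150,158,2):
    d=np.diff(g[r,150:490].astype(int));print(r,[(150+i,int(v)) for i,v in enumerate(d) if abs(v)>20])
E
```

```text
time: 23.65
eef_pos: [0.4807, -0.3069, 0.1537]
eef_rot: [-0.0, -0.62, 0.785, 0.0]
force: [-0.1, -0.4, -2.3]
finger_gap: 0.0127
finger_force: 58.9
shift mm [ 0.1 -0.3 32.6] twist -0.0 yaw -103.4 tilt [-0.  0.] j7 -2.64 t 23.65
150 [(190, 44), (191, 37), (444, -23), (445, -43)]
152 [(187, 28), (190, 42), (445, -22), (446, -68)]
154 [(186, 33), (187, 63), (188, 30), (446, -40), (447, -35)]
156 [(186, 32), (187, 50), (188, 36), (446, -43)]
```

```bash
python3 -m jog '[[[0,-0.0006,0.003],0],[[0,0,0.003],0],[[0,0,0.003],0],[[0,0,0],0]]'
python3 -m jog '[[[0,0,0.003],0],[[0,0,0.003],0],[[0,0,0],0]]'
```

```text
time: 24.2
eef_pos: [0.481, -0.3068, 0.1444]
eef_rot: [-0.0, -0.619, 0.785, 0.0]
force: [0.4, 1.0, -3.5]
finger_gap: 0.0129
finger_force: 58.9
time: 24.58
eef_pos: [0.4816, -0.307, 0.1387]
eef_rot: [0.0, -0.62, 0.785, -0.0]
force: [0.6, -0.7, -2.1]
finger_gap: 0.0131
finger_force: 58.8
```

```bash
python3 -m jog '[[[0,0,0.002],0],[[0,0,0.002],0],[[0,0,0.002],0]]'
python3 -m jog '[[[0,0,0.002],0],[[0,0,0.002],0]]'
python3 -m jog '[[[0,0,0.002],0],[[0,0,0.002],0]]'
```

```text
time: 24.95
eef_pos: [0.482, -0.3076, 0.1335]
eef_rot: [0.0, -0.619, 0.785, -0.001]
force: [-1.1, -0.7, 6.5]
finger_gap: 0.0128
finger_force: 60.1
time: 25.2
eef_pos: [0.4828, -0.3081, 0.1305]
eef_rot: [0.001, -0.619, 0.785, -0.002]
force: [-2.2, 1.2, 9.5]
finger_gap: 0.013
finger_force: 60.6
time: 25.45
eef_pos: [0.4808, -0.3067, 0.124]
eef_rot: [-0.0, -0.619, 0.785, 0.0]
force: [1.2, -0.8, -6.0]
finger_gap: 0.0129
finger_force: 58.6
```

```bash
python3 -m jog '[[[0,0,0.002],0],[[0,0,0.002],0],[[0,0,0],0]]'
python3 -m jog '[[[0,0,0.002],0],[[0,0,0],0]]'
```

```text
time: 25.82
eef_pos: [0.4812, -0.3065, 0.1212]
eef_rot: [0.0, -0.62, 0.785, 0.001]
force: [-1.2, 1.5, 3.4]
finger_gap: 0.0135
finger_force: 60.0
time: 26.08
eef_pos: [0.4813, -0.3065, 0.1211]
eef_rot: [0.001, -0.62, 0.785, 0.001]
force: [-4.1, 3.9, 18.0]
finger_gap: 0.0132
finger_force: 62.2
```

```bash
python3 -m jog '[[[0,0,0.0015],0],[[0,0,0],0],[[0,0,0],0],[[0,0,0],0]]'
python3 - <<'E'
from h import *
a=capture('side')[150:270,310:470,::-1];b=capture('wrist')[:,:,::-1]
cv2.imwrite('pics/f.png',np.hstack([cv2.resize(a,None,fx=3,fy=3,interpolation=3),b[60:420,160:480]]))
s=state();print(s['force'],s['eef_pos'])
E
```

```text
time: 26.58
eef_pos: [0.4813, -0.3065, 0.1211]
eef_rot: [0.001, -0.62, 0.785, 0.001]
force: [-5.5, 5.4, 29.2]
finger_gap: 0.0132
finger_force: 63.7
[-5.76472348  6.25265775 29.07668722] [ 0.48125053 -0.30647702  0.12109051]
```

View pics/f.png

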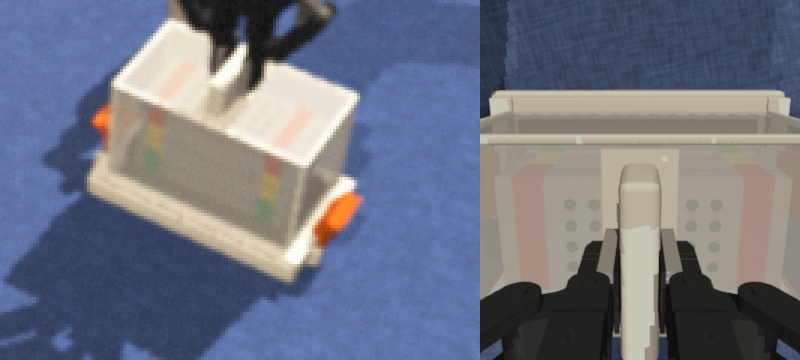

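The cover sits flush on the slab with the column aligned inside. I'll check the clips against the first side image to see whether they are upright.

```bash
python3 - <<'E'
from h import *
for im in (cv2.imread('pics/side0.png')[:,:,::-1].copy(),capture('side')):
    m=mask(im,'orange',150);m[:150]=0;m[270:]=0;m[:,:310]=0;m[:,470:]=0
    print([(cv2.boundingRect(b),cv2.contourArea(b)) for b in blobs(m)])
print(state()['force'])
E
```

```text
[((341, 182, 15, 18), 131.0), ((415, 214, 14, 18), 92.0)]
[((415, 214, 15, 18), 98.5), ((341, 186, 6, 9), 19.5)]
[-5.04542864  6.8675427  29.27658661]
```

```bash
python3 -c "
from rig import *
print(job_done())"
```

```text
the job is handed in; nothing more can be done
None
```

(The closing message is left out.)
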